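# Shut and latch a headlamp's bulb cover

## Task

The headlamp lying lens down on the blue pad has had its bulb changed: with the fingertips, push its open grey bulb cover fully shut, then push the orange slide latch along as far as it goes so that it locks the cover. Push gently, do not grip anything, do not lift the lamp or shove it along the pad, and leave everything else on the bench where it is.

Things in the scene. Friction and masses are not known exactly. Their poses are not given: they have to be found in the camera images.
- lamp: Headlamp, 2.4 kg, loose, lens down on the 6 mm blue pad; resists sliding with about 15 N. Tear-drop outline, 85 mm high to the back of its black housing. Origin under the centre of its round end (radius 115 mm), on the pad; z up, +y to the narrow tail (ends at y = 235 mm, then a low ear). On the round end a square chamber, 124 mm in x, 114 in y, centred, rim at z = 115 mm.
- lamp_tail (a point): point on the housing's back near the narrow tail, at (20, 200, 85) mm in the lamp's frame
- cover (a joint): angle of the light grey bulb cover, rad: 0 = shut, flat on the chamber; grows as it opens; 1.57 = upright. A plate 122 mm from hinge to free edge, 114 mm wide, 6 mm thick, 80 g. Its stiff hinge keeps it where it is left (about 1 to 1.5 N at the free edge moves it). Hinged on the chamber's -x side, it swings over towards the lamp's +x to shut.
- cover_hinge (a point): middle of the cover's hinge side, half-way through its thickness; (-62, 0, 118) mm in the lamp's frame when shut. The hinge line runs along the lamp's y through (-62, 0, 115) mm, on the cover's underside. Turns with the cover: x runs to the free edge, z out of the outer face (up when shut).
- cover_edge (a point): middle of the free edge, on the cover's outer face (the top face when shut); turns with the cover: x away from the hinge, z out of the outer face
- latch (a joint): travel of the orange slide latch, m: 0 = open, clear of the cover; 0.050 = home at its end stop, its tongue over the cover's free edge. Slides along the lamp's -y on a ledge beside the chamber's +x wall (ledge top at z = 117 mm, x = 62 to 93, y = -50 to 115 mm in the lamp's frame); about 2 N of friction, stays where it is left.
- latch_tab (a point): centre of the latch's upright orange thumb tab: 24 mm wide (lamp x), 8 mm thick (lamp y), 24 mm high. Its top is 12 mm above this point, its foot (26 x 26 mm block) begins 11.5 mm below, the ledge lies 22 mm below. Axes as the lamp's. To lock, push on the tab's +y face (towards the tail); the space there is free.
- carton: Bystander, loose: plain upright cardboard carton, 50 x 50 mm, 85 mm high, beside the lamp. Origin at the middle of its underside.
- screwdriver: Bystander, loose: screwdriver lying beside the lamp. Origin at the underside, near its middle.
- bulb: Bystander, loose: small spare bulb with a white 38 mm base, 57 mm high, standing beside the lamp. Origin at the middle of its underside.
- plug: Bystander, loose: black round rubber plug, 56 mm across, 24 mm high, beside the lamp. Origin at the middle of its underside.
- jar: Bystander, loose: white plastic jar with a red cap, 64 mm across, 70 mm high. Origin at the middle of its underside.
- bottle: Bystander, loose: blue plastic bottle with a black cap, 60 mm across, 160 mm high. Origin at the middle of its underside.
- relay: Bystander, loose: small black relay block, 45 mm square, 46 mm high. Origin at the middle of its underside.
- wrench: Bystander, loose: steel wrench lying on the pad, far left. Origin at the underside, near its middle.

How it is judged:
On the way, in this order (a step that is already met when the one before it is completed fails the run):
1. the cover is pushed fully shut (value of joint cover below 0.05 rad), for 0.2 s.
2. the latch is pushed home over the shut cover (value of joint latch above 0.045 m and value of joint cover below 0.05 rad), for 0.2 s.
At the end, for the whole second after the job is handed in: The cover is shut to within 0.05 rad, the latch is within 5 mm of its end stop, and the lamp lies at rest, level within 0.05 rad, its origin within 30 mm (its tail within 40 mm) of where it was (all of step 2 and distance of lamp from where it was at the start of the episode below 0.03 m and distance of lamp_tail from where it was at the start of the episode below 0.04 m and angle between lamp's own z axis and vertical below 0.05 rad and linear speed of lamp below 0.01 m/s); the robot touches nothing.
It fails at once if the latch is pushed across (more than 22 mm of travel) while the cover is still open (more than 0.12 rad) (value of joint latch above 0.022 m and value of joint cover above 0.12 rad).
It fails at once if the lamp is lifted, tipped (0.10 rad) or shoved (origin 30 mm, tail 40 mm) (height (world z) of lamp above 0.016 m or angle between lamp's own z axis and vertical above 0.1 rad or distance of lamp from where it was at the start of the episode above 0.03 m or distance of lamp_tail from where it was at the start of the episode above 0.04 m).
It fails at once if the lamp, its cover or its latch is gripped or forced (more than 35 N from the fingers) (contact force between the fingers and lamp above 35 N).
It fails at once if a bystander is moved by more than 25 mm (distance of any of carton, screwdriver, bulb, plug, jar, bottle, relay, wrench from where it was at the start of the episode above 0.025 m).
It also fails if it takes over 45 s, if anything falls off the work surface, if the arm or the gripper's body presses on something with over 40 N, if the wrist force passes 120 N, or if a joint passes its speed limit or range.

## Robot

A 6-joint arm with a two-finger parallel gripper is mounted at the origin on the work surface. World frame = base frame: x ahead of the robot, y to its left, z up, the work surface at z = 0. Lengths are in m, angles in rad, forces in N, time in s.
With the tool pointing down it reaches from about 0.275 to 0.75 m from the base axis. Payload 10.2 kg.
Tool frame: the origin (TCP) lies at the very end of the fingers, on their centre line; the grasp point (between the pads) lies 19 mm behind it; y points along the fingers, z is the direction in which the jaws open and shut, and the axes are right-handed (so a half turn about y gives the same grasp; the last joint's range is limited). The gripper opens to 88 mm and grips with 3 to 60 N. Pads are 18 mm wide; open, the fingers measure 123 mm over their backs; the gripper's body (75 mm by 187 mm) begins 45 mm behind the grasp point.
Start: joints at [1.028, 0.313, 1.498, -0, 1.331, -0.223], TCP at [0.165, 0.498, 0.239] pointing down, gripper open.
Joint ranges: [-2.94, 2.94], [-0.97, 2.17], [0.19, 2.56], [-1.23, 4.37], [0.02, 3.11], [-2.88, 2.88]. Speed limits (rad/s): [2.39, 2.39, 3.01, 3.14, 3.14, 3.14].

## Interface

Orientations are given as a rotation vector (axis times angle).
In Python, from workcell import r gives the robot as it stands.
- The arm moves only by the tool send_rows, never from a script. Its argument "plan" is text: rows parted by semicolons, each of 7 numbers parted by spaces: the shift along the tool's x, y, z in mm, then the turn, a rotation vector about the tool's x, y, z in rad, then the closure in counts, from 0 (fully open) to 255 (shut). A call has 1 to 8 rows; each row shifts and turns the pose as measured when the row begins, along the tool's axes as they then stand; what a row does not reach is not made up. A row lasts 1/8 s, in which the tool goes at most 62.5 mm and 10.7 degrees, less where a joint would pass 70% of its speed; a pose out of reach is approached as far as the arm can. A call with a gripper value outside its range is refused whole. The fingers move at their own pace and stop on an object; "force" is the grip in N (left out, the last holds). Time passes only in rows, so rows that do not move let the fingers close. It gives the time, the measured TCP pose, the force and the opening at its end, in the units of the state.
- r.get_state(): the state, without advancing time (a new reading comes with each control period).
- r.camera(name): name is "side" or "top"; returns (picture, depth): 400x640x3 uint8, blue, green, red; 400x640 float32, m along the optical axis (not along the pixel's ray), 0 where there is no reading.
- r.calibration(name): a dict with "K" (3x3 intrinsics, pixels), "D" ([k1, k2, p1, p2, k3] as OpenCV has them; the pictures are not rectified), "view" (4x4, takes a point from world to camera coordinates). Camera axes: x right, y up, looking along -z (the intrinsics and any distortion apply to the point x, -y, -z); pixel columns grow to the right and rows downward; lengths in m; the calibration is good to about 2 mm. A picture is of the moment at which its call begins. calibration takes no time and is no camera call.
- r.hand_in(): hands the job in, once; it reports no verdict.
The state is a dict: "clock": time; "q": joint angles; "qd": joint speeds; "tau": joint torques, N m; "tool_pos": TCP position; "tool_rot": TCP orientation; "wrist_force": force on the tool from outside, world axes, zero at the start; "moment": the same for the moment, N m; "gripper_width": finger opening in m.
Only numpy, scipy, OpenCV 4.12 (cv2) and the standard library are available. Lean on these libraries where they do the work, as an engineer would, in place of code of your own. Each camera call takes 0.05 s, during which the arm holds its last target.

## Working session

There is one attempt and no reset: what is moved stays moved. The work goes in short steps, Python scripts to look and compute and a tool call to move; the robot and the scene stay as the last step left them, time stands still between calls to the robot, and variables do not carry over. Pictures are saved under pics/ and viewed, and the job is handed in when it is done.

Besides the shell and the picture viewer there is one more tool, called after "Emit:" as name(argument=value, ...) on one line, values as JSON. send_rows: Moves the arm, as the interface text tells. Its arguments: {"type":"object","properties":{"plan":{"type":"string"},"force":{"type":"number"}},"required":["plan"]}

```bash
mkdir -p pics; ls; python3 - <<'E'
from workcell import r
import cv2,numpy as np
s=r.get_state()
for k,v in s.items(): print(k,np.round(v,4))
for n in("top","side"):
    im,d=r.camera(n); cv2.imwrite(f"pics/{n}0.png",im); np.save(f"pics/{n}0.npy",d)
    c=r.calibration(n); print(n,np.round(c["K"],1).tolist(),np.round(c["D"],4),np.round(c["view"],4).tolist())
E
```

```text
pics
clock 0.0
q [ 1.0276  0.3135  1.4984 -0.      1.331  -0.2234]
qd [-0.0002  0.0002 -0.0002 -0.0006 -0.      0.0011]
tau [ 1.00000e-04 -4.02201e+01 -2.52275e+01  6.95000e-02  3.51000e-02
 -1.00000e-04]
tool_pos [0.1649 0.4982 0.2382]
tool_rot [-1.5573  0.2513 -0.2507]
wrist_force [-0.3763 -0.2773  0.3095]
moment [0.0345 0.0137 0.0714]
gripper_width 0.0881
top [[380.1, 0.0, 321.8], [0.0, 380.1, 202.1], [0.0, 0.0, 1.0]] [-0.0332  0.      0.      0.      0.    ] [[0.0193, -0.9998, 0.0108, -0.0469], [0.9939, 0.0203, 0.108, -0.5059], [-0.1082, 0.0087, 0.9941, -1.3055], [0.0, 0.0, 0.0, 1.0]]
side [[377.4, 0.0, 321.6], [0.0, 377.4, 196.8], [0.0, 0.0, 1.0]] [0.0061 0.     0.     0.     0.    ] [[0.9496, -0.3129, -0.0207, -0.4769], [0.2415, 0.6878, 0.6845, -0.1675], [-0.2, -0.655, 0.7287, -1.2278], [0.0, 0.0, 0.0, 1.0]]
```

View pics/top0.png

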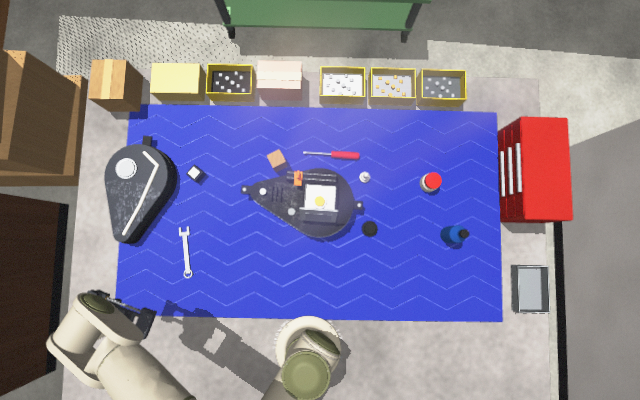

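View pics/side0.png

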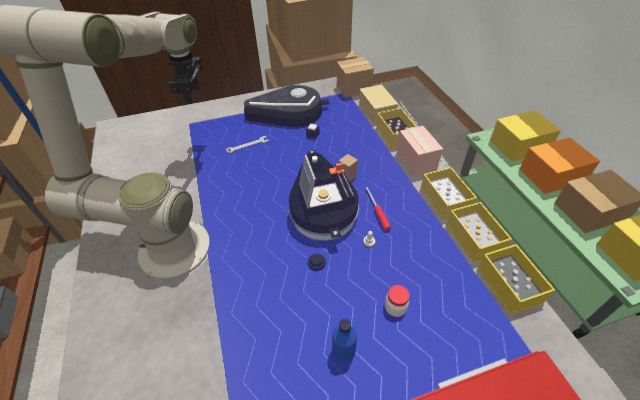

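The top view shows the lamp with its round end near pixel (321,205), its tail to the left at (245,190), the open cover near (320,215) and the orange latch near (297,178). I'll zoom in and take 3D points.

```bash
cat > h.py <<'E'
from workcell import r
import cv2,numpy as np
def cloud(n,d):
    c=r.calibration(n); K,D,V=[np.array(c[k],float) for k in("K","D","view")]
    v,u=np.mgrid[0:400,0:640]
    p=cv2.undistortPoints(np.stack([u,v],-1).reshape(-1,1,2).astype(float),K,D).reshape(400,640,2)
    P=np.stack([p[...,0]*d,-p[...,1]*d,-d],-1)
    W=(P-V[:3,3])@V[:3,:3]
    W[d<=0]=np.nan
    return W
def proj(n,X):
    c=r.calibration(n); K,D,V=[np.array(c[k],float) for k in("K","D","view")]
    P=np.asarray(X)@V[:3,:3].T+V[:3,3]
    P=P*[1,-1,-1]
    return cv2.projectPoints(P.reshape(-1,1,3),np.zeros(3),np.zeros(3),K,D)[0].reshape(-1,2)
E
python3 - <<'E'
from h import *
for n,(a,b,c,e) in dict(top=(230,130,390,250),side=(270,130,400,250)).items():
    im=cv2.imread(f"pics/{n}0.png")[b:e,a:c]
    cv2.imwrite(f"pics/{n}0z.png",cv2.resize(im,None,fx=5,fy=5,interpolation=cv2.INTER_CUBIC))
W=cloud("top",np.load("pics/top0.npy")); im=cv2.imread("pics/top0.png")
S=cloud("side",np.load("pics/side0.npy")); ims=cv2.imread("pics/side0.png")
for WW,i in((W,im),(S,ims)):
    hsv=cv2.cvtColor(i,cv2.COLOR_BGR2HSV)
    m=(hsv[...,0]>3)&(hsv[...,0]<16)&(hsv[...,1]>190)&(WW[...,0]>.3)&(WW[...,0]<.75)&(abs(WW[...,1])<.2)&(WW[...,2]>.11)
    p=WW[m]; print(len(p)); print(np.round(p*1000).astype(int).tolist()[:80])
    m=(WW[...,2]>.15)&(WW[...,0]>.25)&(WW[...,0]<.75)&(abs(WW[...,1]+.05)<.2)
    p=WW[m]; print("high",len(p)); 
    if len(p): print(np.round(p.min(0),3),np.round(p.max(0),3)); print(np.round(p[::5]*1000).astype(int).tolist()[:60])
E
```

```text
0
[]
high 423
[ 0.437 -0.08   0.15 ] [0.592 0.049 0.245]
[[591, 46, 155], [585, 46, 154], [578, 49, 155], [575, 42, 158], [465, 32, 239], [465, 17, 239], [466, 3, 238], [462, 26, 242], [462, 11, 240], [463, -4, 241], [463, -18, 238], [464, -33, 237], [460, 32, 231], [460, 17, 233], [460, 2, 237], [460, -12, 238], [460, -27, 240], [461, -42, 236], [461, -56, 241], [462, -71, 234], [458, 30, 222], [458, 15, 221], [458, 0, 227], [458, -15, 230], [457, -30, 238], [458, -45, 237], [458, -59, 243], [458, -74, 236], [456, 24, 211], [455, 9, 220], [455, -6, 220], [456, -21, 219], [455, -36, 229], [456, -51, 228], [456, -66, 230], [456, -80, 232], [453, 18, 204], [453, 3, 208], [453, -12, 213], [453, -27, 216], [454, -42, 216], [454, -57, 220], [453, -75, 226], [451, 22, 192], [450, 6, 205], [451, -9, 206], [451, -24, 209], [451, -39, 211], [451, -55, 209], [451, -69, 216], [448, 28, 185], [449, 12, 188], [448, -3, 193], [448, -18, 202], [449, -34, 200], [448, -49, 206], [449, -64, 197], [449, -79, 205], [447, 19, 168], [446, 3, 181]]
0
[]
high 437
[ 0.434 -0.084  0.151] [0.592 0.045 0.245]
[
[... 283 characters left out ...]
6], [458, -21, 235], [451, 5, 211], [459, -28, 237], [451, 3, 208], [457, -32, 237], [450, 2, 205], [456, -36, 236], [448, 8, 197], [455, -27, 225], [446, 26, 177], [452, -15, 211], [458, -52, 242], [448, -5, 199], [454, -43, 232], [444, 24, 171], [450, -21, 209], [457, -55, 237], [445, -1, 189], [453, -33, 215], [458, -70, 245], [446, -9, 191], [453, -42, 218], [461, -69, 240], [446, -9, 186], [452, -47, 219], [460, -75, 241], [445, -12, 186], [451, -49, 217], [459, -78, 241], [445, -24, 192], [452, -56, 219], [461, -81, 239], [444, -26, 189], [451, -60, 219], [439, 7, 156], [445, -36, 194], [452, -68, 221], [440, -2, 160], [445, -45, 198], [452, -79, 228], [440, -14, 167], [446, -54, 202]]
```

```bash
ls -la pics
```

```text
total 3620
drwxr-xr-x 2 agent agent    4096 Dec  7 06:49 .
drwxr-xr-x 3 agent agent    4096 Dec  7 06:49 ..
-rw-r--r-- 1 agent agent 1024128 Dec  7 06:48 side0.npy
-rw-r--r-- 1 agent agent  388523 Dec  7 06:48 side0.png
-rw-r--r-- 1 agent agent  404762 Dec  7 06:49 side0z.png
-rw-r--r-- 1 agent agent 1024128 Dec  7 06:48 top0.npy
-rw-r--r-- 1 agent agent  421060 Dec  7 06:48 top0.png
-rw-r--r-- 1 agent agent  423885 Dec  7 06:49 top0z.png
```

View pics/top0z.png

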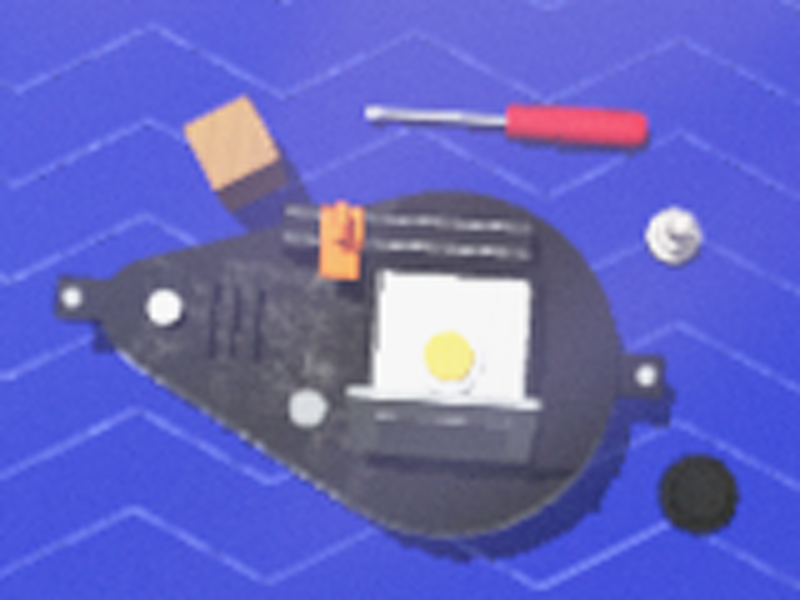

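View pics/side0z.png

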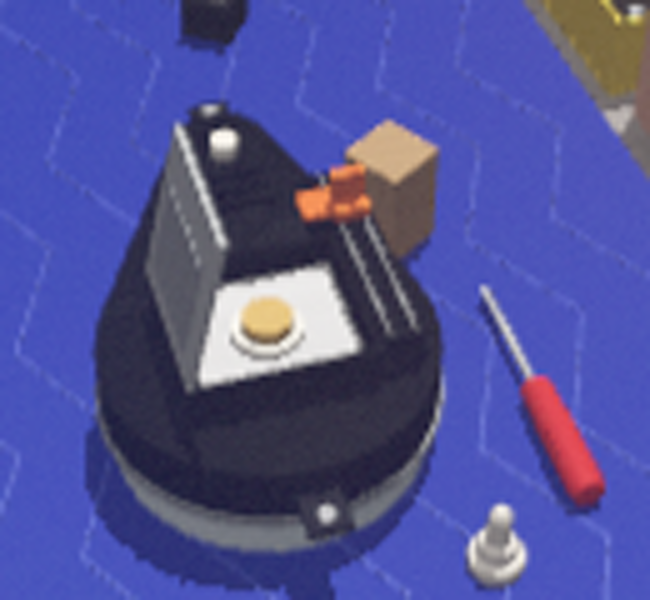

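```bash
python3 - <<'E'
from h import *
from scipy.optimize import least_squares
Ws=[cloud(n,np.load(f"pics/{n}0.npy")) for n in("top","side")]
for n,W in zip(("top","side"),Ws):
    # cover plane
    m=(W[...,2]>.14)&(W[...,0]>.4)&(W[...,0]<.5)&(abs(W[...,1]+.03)<.1)
    p=W[m]
    for _ in range(4):
        c=p.mean(0); nn=np.linalg.svd(p-c)[2][2]; res=(p-c)@nn; p=p[abs(res)<2.5*res.std()+1e-4]
    nn*=np.sign(nn[0]);print(n,len(p),"c",c,"n",nn,"yaw",np.arctan2(nn[1],nn[0]),"lean",np.arcsin(-nn[2]),"res",res.std())
    ex=np.array([0,1,0])
    yaw=np.arctan2(nn[1],nn[0]); ly=np.array([-np.sin(yaw),np.cos(yaw),0])
    t=p@ly; print(" y ext",np.percentile(t,[0,1,99,100]), "z ext",p[:,2].min(),p[:,2].max())
    # x at z=0.121 on plane at mid y
    tm=(np.percentile(t,1)+np.percentile(t,99))/2
    # tab
    m=(W[...,2]>.145)&(W[...,0]>.53)&(W[...,0]<.64)&(abs(W[...,1]-.04)<.05)
    print(" tab",len(W[m]),np.round(W[m].mean(0),4),np.round(W[m]*1000).astype(int).tolist())
# outline top: lamp back at z=.091
W=Ws[0]
m=((W[...,2]>.05)&(W[...,0]>.3)&(W[...,0]<.7)&(W[...,1]>-.2)&(W[...,1]<.35)).astype(np.uint8)
cs,_=cv2.findContours(m,cv2.RETR_EXTERNAL,cv2.CHAIN_APPROX_NONE)
c=max(cs,key=len)[:,0]
P=W[c[:,1],c[:,0]]
print(len(P),np.round(P[::12]*1000).astype(int).tolist())
E
```

```text
top 408 c [ 0.44996894 -0.02331608  0.19973902] n [ 0.96941673 -0.04770618 -0.24073913] yaw -0.04917155042460505 lean 0.24312730477048108 res 0.0012059031018752998
 y ext [-0.0582093  -0.05733297  0.0541653   0.05510048] z ext 0.14070621547486598 0.24478097059013162
 tab 21 [0.5797 0.0451 0.1545] [[591, 46, 155], [592, 43, 154], [588, 46, 154], [588, 42, 156], [585, 49, 156], [585, 46, 154], [584, 42, 160], [582, 49, 154], [581, 45, 156], [582, 42, 154], [578, 49, 155], [579, 45, 153], [579, 42, 153], [575, 48, 154], [575, 45, 156], [575, 42, 158], [572, 49, 152], [572, 45, 156], [572, 42, 155], [570, 49, 150], [569, 42, 151]]
side 407 c [ 0.4479955  -0.03163108  0.19865864] n [ 0.97085893 -0.04056103 -0.2361943 ] yaw -0.04175421778485275 lean 0.23844746313835222 res 0.0012408928363671881
 y ext [-0.06553509 -0.06318829  0.05015657  0.05252316] z ext 0.1404755252212217 0.24545674941109924
 tab 31 [0.5801 0.0414 0.1541] [[574, 45, 161], [578, 45, 160], [582, 45, 159], [585, 44, 159], [588, 43, 159], [592, 45, 156], [570, 43, 160], [574, 44, 157], [577, 42, 159], [580, 41, 158], [584, 41, 158], [587, 40, 157], [590, 40, 156], [570, 42, 156], [573, 41, 156], [576, 40, 156], [580, 41, 154], [583, 40, 154], [588, 43, 150], [590, 39, 153], [569, 39, 154], [573, 40, 152], [577, 43, 149], [580, 41, 149], [583, 39, 150], [586, 38, 150], [590, 39, 148], [569, 40, 149], [573, 40, 148], [577, 40, 147], [580, 40, 145]]
288 [[615, -21, 91], [608, 19, 88], [598, 58, 120], [589, 89, 91], [579, 130, 87], [567, 169, 92], [552, 212, 73], [541, 239, 73], [525, 215, 71], [493, 177, 90], [470, 144, 53], [444, 99, 90], [422, 62, 86], [399, 24, 87], [387, -16, 67], [388, -56, 52], [408, -89, 86], [439, -122, 84], [481, -143, 69], [495, -173, 68], [508, -142, 70], [546, -130, 91], [583, -102, 93], [609, -62, 93]]
```

```bash
python3 - <<'E'
from h import *
from scipy.spatial.transform import Rotation as R
s=r.get_state(); M=R.from_rotvec(s["tool_rot"]).as_matrix(); print(np.round(M,3))
O=np.array([.4985,-.029,.006]); yaw=-.045; A=R.from_euler('z',yaw).as_matrix()
L=lambda p:O+A@(np.array(p)/1000)
pts={k:L(v) for k,v in dict(c1=(62,57,115),c2=(62,-57,115),c3=(-62,57,115),c4=(-62,-57,115),tail=(20,200,85),l1=(62,-50,117),l2=(93,-50,117),l3=(93,115,117),l4=(62,115,117)).items()}
th=1.33
for y in(-57,57): pts[f"e{y}"]=L((-62+122*np.cos(th)-6*np.sin(th),y,115+122*np.sin(th)+6*np.cos(th)))
for a in range(0,360,20): pts[f"o{a}"]=L((115*np.cos(np.radians(a)),115*np.sin(np.radians(a)),85))
for n,(a,b,c,e) in dict(top=(230,130,390,250),side=(270,130,400,250)).items():
    im=cv2.imread(f"pics/{n}0z.png")
    for k,p in pts.items():
        u=(proj(n,p)[0]-[a,b]+.5)*5; cv2.circle(im,tuple(int(x) for x in u),3,(0,255,0) if k[0]=='o' else (255,0,255),-1)
    cv2.imwrite(f"pics/{n}0f.png",im)
E
```

```text
[[ 0.949 -0.001  0.314]
 [-0.314 -0.001  0.949]
 [-0.    -1.    -0.001]]
```

View pics/top0f.png

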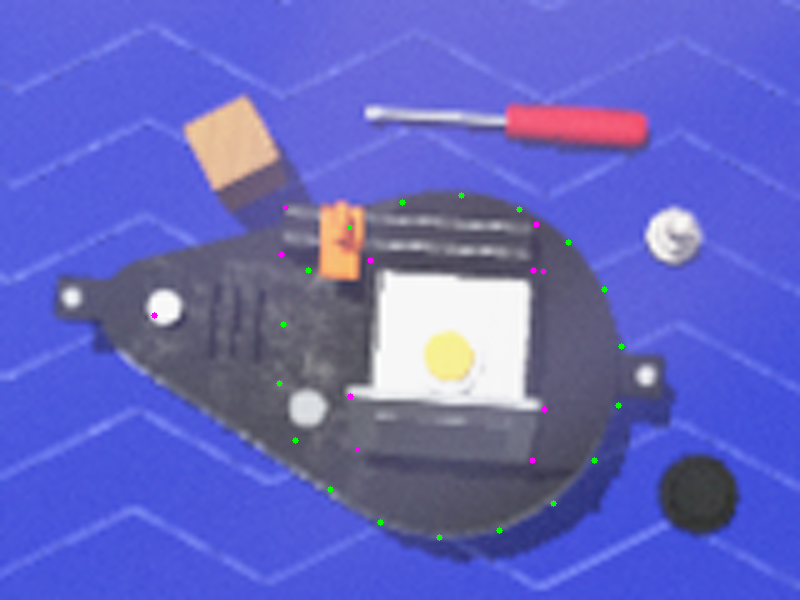

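View pics/side0f.png

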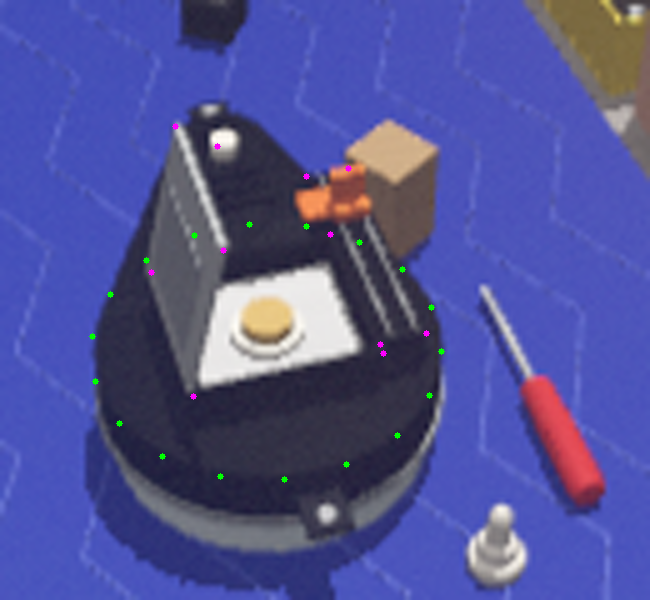

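The measured pose fits both views to within about 3 mm:
- **Lamp:** origin at (0.4985, -0.029), yaw -0.045.
- **Cover:** angle about 1.33 rad.
- **Latch tab:** (0.580, 0.044, 0.145).

I'll close the fingers, square them to the lamp, and move behind the cover.

Emit:
send_rows(plan="0 -20 0 0 -0.1375 0 255; 0 -20 0 0 -0.1375 0 255; 28 0 -51 0 0 0 255; 28 0 -51 0 0 0 255; 28 0 -51 0 0 0 255; 28 0 -51 0 0 0 255; 28 0 -51 0 0 0 255; 28 0 -51 0 0 0 255", force=5)

```text
clock: 1.1
tool_pos: [0.3242, 0.1792, 0.2778]
tool_rot: [-1.575, 0.024, -0.02]
wrist_force: [0.4, 0.5, -0.1]
gripper_width: 0.0102
```

```bash
cat > st.py <<'E'
from h import *
from scipy.spatial.transform import Rotation as R
s=r.get_state(); M=R.from_rotvec(s["tool_rot"]).as_matrix()
print(s["clock"],np.round(M,3).tolist(),np.round(s["tool_pos"],4),"F",np.round(s["wrist_force"],2),s["gripper_width"])
A=R.from_euler('z',-.045).as_matrix()
print("lampframe mm",np.round((A.T@(np.array(s["tool_pos"])-[.4985,-.029,.006]))*1000,1))
E
python3 st.py
```

```text
1.1 [[1.0, -0.002, 0.028], [-0.028, -0.004, 1.0], [-0.002, -1.0, -0.004]] [0.3242 0.1792 0.2778] F [ 0.4   0.48 -0.12] 0.010154136945567866
lampframe mm [-183.5  200.1  271.8]
```

Emit:
send_rows(plan="27 0 -50 0 0 0 255; 27 0 -50 0 0 0 255; 27 0 -50 0 0 0 255; 25 0 -50 0 0 0 255; 0 26 0 0 -0.017 0 255; 0 26 0 0 0 0 255; 0 0 0 0 0 0 255")

```text
clock: 1.98
tool_pos: [0.4266, -0.0353, 0.2242]
tool_rot: [-1.574, 0.017, -0.012]
wrist_force: [0.3, 0.6, 0.8]
gripper_width: 0.0005
```

```bash
python3 st.py; python3 - <<'E'
from h import *
im,d=r.camera("side"); cv2.imwrite("pics/side1.png",cv2.resize(im[100:260,230:430],None,fx=4,fy=4[0] if 0 else 3.75))
E
```

```text
1.975 [[1.0, -0.003, 0.018], [-0.018, -0.003, 1.0], [-0.003, -1.0, -0.003]] [ 0.4266 -0.0353  0.2242] F [0.34 0.62 0.78] 0.00046928815813047106
lampframe mm [-71.5  -9.5 218.2]<stdin>:2: SyntaxWarning: 'int' object is not subscriptable; perhaps you missed a comma?
```

View pics/side1.png

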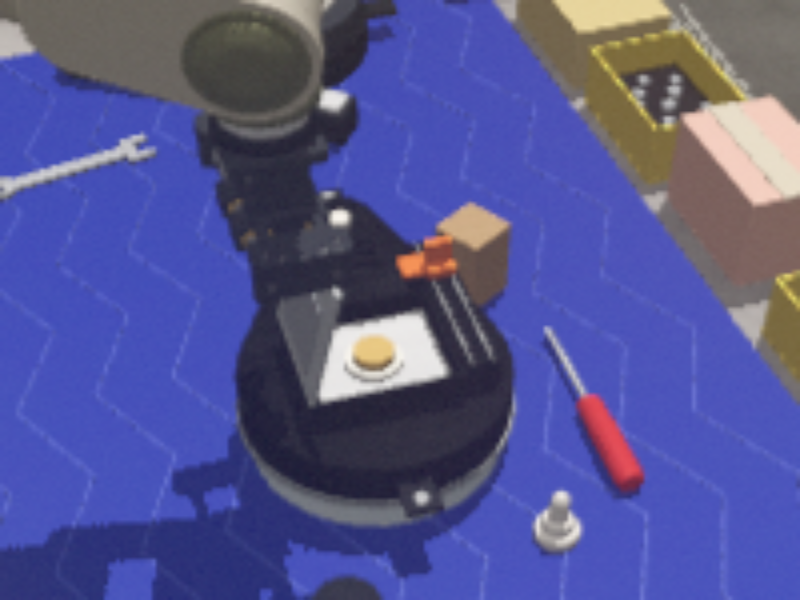

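Emit:
send_rows(plan="9 0 0 0 -0.02 0 255; 10 0 0 0 0 0 255; 11 5 0 0 0 0 255; 11 5 0 0 0 0 255; 9 5 0 0 0 0 255; 9 5 0 0 0 0 255; 8 6 0 0 0 0 255; 8 7 0 0 0 0 255")

```text
clock: 3.02
tool_pos: [0.5084, -0.0352, 0.1927]
tool_rot: [-1.577, -0.006, 0.002]
wrist_force: [-1.3, 0.6, -0.1]
gripper_width: 0.0004
```

```bash
python3 st.py; python3 - <<'E'
from h import *
im,d=r.camera("side"); cv2.imwrite("pics/side2.png",cv2.resize(im[100:260,230:430],None,fx=4,fy=3.75))
E
```

```text
3.025 [[1.0, 0.002, -0.005], [0.005, -0.006, 1.0], [0.002, -1.0, -0.006]] [ 0.5084 -0.0352  0.1927] F [-1.34  0.63 -0.14] 0.00044765985772230496
lampframe mm [ 10.2  -5.7 186.7]
```

View pics/side2.png

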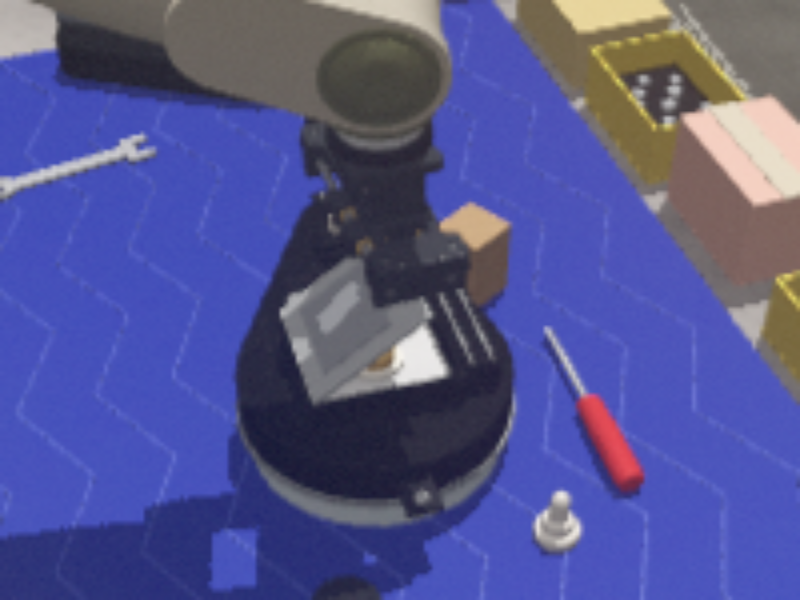

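Emit:
send_rows(plan="4 7 0 0 0.02 0 255; 4 8 0 0 0.02 0 255; 3 8 0 0 0 0 255; 2 8 0 0 0 0 255; 1 8 0 0 0 0 255; 0 8 0 0 0 0 255; 0 8 0 0 0 0 255; 0 5 0 0 0 0 255")

```text
clock: 4.08
tool_pos: [0.524, -0.0358, 0.1278]
tool_rot: [-1.576, 0.028, -0.032]
wrist_force: [0.5, 0.6, 1.2]
gripper_width: 0.0006
```

```bash
python3 st.py
```

```text
4.075 [[0.999, 0.003, 0.038], [-0.038, -0.005, 0.999], [0.003, -1.0, -0.005]] [ 0.524  -0.0358  0.1278] F [0.46 0.57 1.21] 0.0005982225111546804
lampframe mm [ 25.7  -5.6 121.8]
```

Emit:
send_rows(plan="0 1.5 0 0 0 0 255; 0 1.5 0 0 0 0 255")

```text
clock: 4.32
tool_pos: [0.5241, -0.0358, 0.1271]
tool_rot: [-1.576, 0.027, -0.033]
wrist_force: [-8.1, 2.2, 20.6]
gripper_width: 0.0007
```

```bash
python3 st.py
```

```text
4.325 [[0.999, 0.003, 0.038], [-0.038, -0.006, 0.999], [0.004, -1.0, -0.006]] [ 0.5241 -0.0358  0.1271] F [-8.08  2.23 20.64] 0.0006646470976874644
lampframe mm [ 25.9  -5.6 121.1]
```

Emit:
send_rows(plan="0 0 0 0 0 0 255; 0 -25 0 0 0 0 255; 0 -25 0 0 0 0 255; 17 0 40 0 0 0 255; 17 0 40 0 0 0 255; 18 0 40 0 0 0 255; 0 0 0 0 0 0 255")

```text
clock: 5.2
tool_pos: [0.5818, 0.0854, 0.178]
tool_rot: [-1.577, 0.028, -0.034]
wrist_force: [0.5, -0.5, 0.1]
gripper_width: 0.0005
```

```bash
python3 st.py; python3 - <<'E'
from h import *
for n in("side","top"):
    im,d=r.camera(n); np.save(f"pics/{n}3.npy",d)
    a,b=(230,100) if n=="side" else (220,110)
    cv2.imwrite(f"pics/{n}3.png",cv2.resize(im[b:b+150,a:a+200],None,fx=4,fy=4))
    W=cloud(n,d)
    for lp in [(x,y,121) for x in(-40,0,40) for y in(-40,0)]:
        from scipy.spatial.transform import Rotation as R
        p=np.array([.4985,-.029,.006])+R.from_euler('z',-.045).as_matrix()@(np.array(lp)/1000)
        u=proj(n,p)[0].round().astype(int); print(n,lp,np.round(np.median(W[u[1]-1:u[1]+2,u[0]-1:u[0]+2].reshape(-1,3),0)*1000,1))
E
```

```text
5.2 [[0.999, 0.004, 0.04], [-0.04, -0.006, 0.999], [0.004, -1.0, -0.006]] [0.5818 0.0854 0.178 ] F [ 0.46 -0.51  0.06] 0.0005230910899382693
lampframe mm [ 78. 118. 172.]
side (-40, -40, 121) [457.3 -69.1 128. ]
side (-40, 0, 121) [457.5 -26.1 129. ]
side (0, -40, 121) [496.9 -69.3 129.8]
side (0, 0, 121) [495.9 -32.7 130.8]
side (40, -40, 121) [534.8 -73.7 127.4]
side (40, 0, 121) [536.8 -30.9 127.8]
top (-40, -40, 121) [457.9 -66.4 126. ]
top (-40, 0, 121) [457.4 -27.5 125.6]
top (0, -40, 121) [497.1 -68.9 125.2]
top (0, 0, 121) [499.2 -29.9 127.9]
top (40, -40, 121) [536.3 -71.6 126.1]
top (40, 0, 121) [538.8 -32.4 123.1]
```

View pics/side3.png

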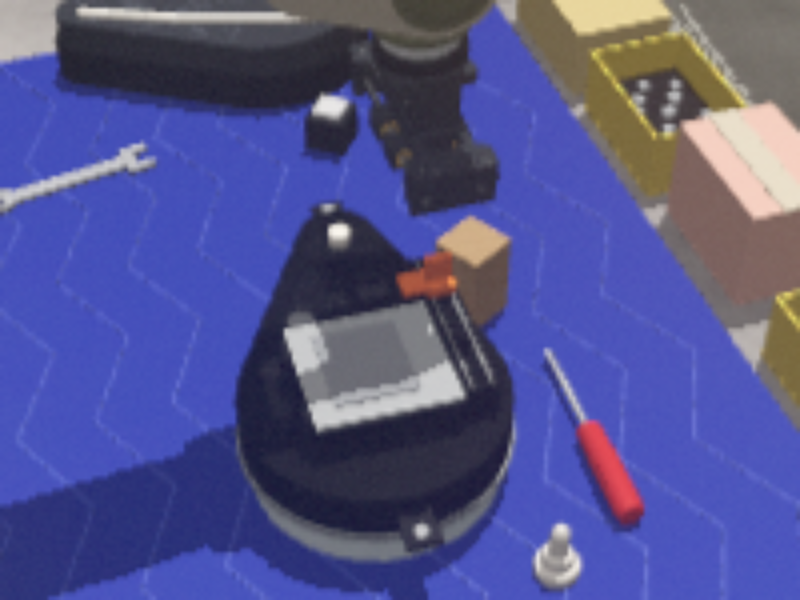

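View pics/top3.png

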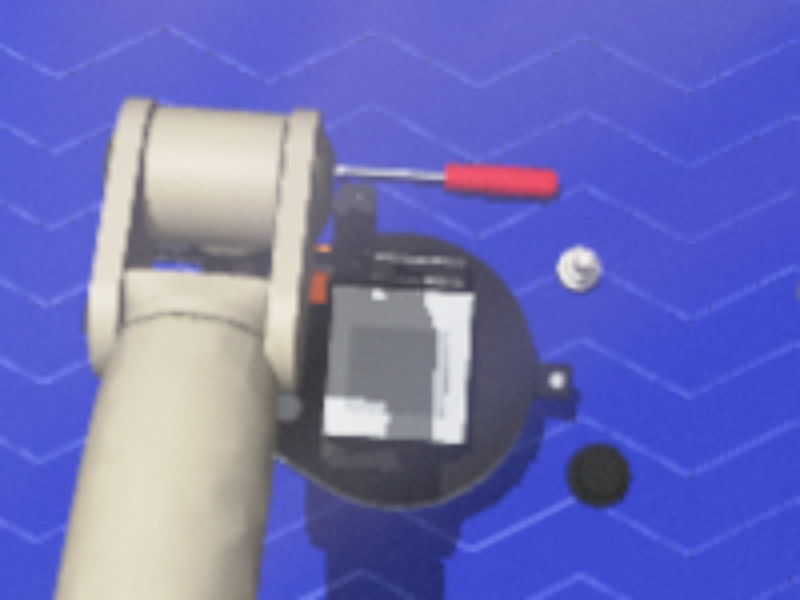

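The cover lies flat and shut in both views, with its top at about z = 127 mm. The lamp hasn't moved and the tab is untouched. Next I'll lower the fingers behind the tab and push.

Emit:
send_rows(plan="0 18 0 0 0 0 255; 0 19 0 0 0 0 255; 0 0 -6 0 0 0 255; 0 0 -6 0 0 0 255; 0 0 -6 0 0 0 255; 0 0 -6 0 0 0 255")

```text
clock: 6.05
tool_pos: [0.5795, 0.053, 0.1428]
tool_rot: [-1.577, 0.033, -0.042]
wrist_force: [0.1, 2.3, -1.3]
gripper_width: 0.0006
```

```bash
python3 st.py; python3 - <<'E'
from h import *
im,d=r.camera("side"); cv2.imwrite("pics/side4.png",cv2.resize(im[130:230,290:390],None,fx=6,fy=6,interpolation=cv2.INTER_CUBIC))
E
```

```text
6.05 [[0.999, 0.005, 0.047], [-0.047, -0.007, 0.999], [0.006, -1.0, -0.007]] [0.5795 0.053  0.1428] F [ 0.12  2.33 -1.31] 0.0006475269094434235
lampframe mm [ 77.2  85.6 136.8]
```

View pics/side4.png

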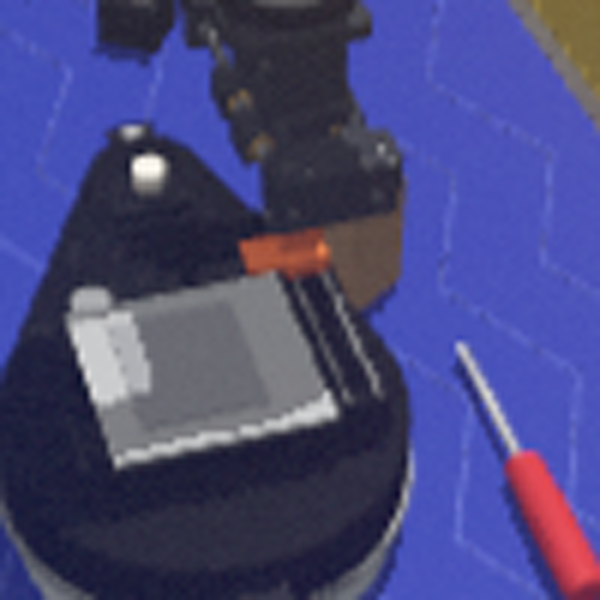

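Emit:
send_rows(plan="0 0 -6 0 0 0 255; 0 0 -6 0 0 0 255; 0 0 -6 0 0 0 255; 0 0 -6 0 0 0 255; 0 0 -6 0 0 0 255; 0 0 -5 0 0 0 255")

```text
clock: 6.85
tool_pos: [0.5778, 0.0172, 0.143]
tool_rot: [-1.573, 0.033, -0.042]
wrist_force: [1.8, 10.0, -0.9]
gripper_width: 0.0006
```

```bash
python3 st.py; python3 - <<'E'
from h import *
im,d=r.camera("side"); cv2.imwrite("pics/side5.png",cv2.resize(im[130:230,290:390],None,fx=6,fy=6,interpolation=cv2.INTER_CUBIC))
E
```

```text
6.85 [[0.999, 0.006, 0.047], [-0.047, -0.003, 0.999], [0.006, -1.0, -0.003]] [0.5778 0.0172 0.143 ] F [ 1.82  9.95 -0.93] 0.0005980190395166679
lampframe mm [ 77.2  49.7 137. ]
```

View pics/side5.png

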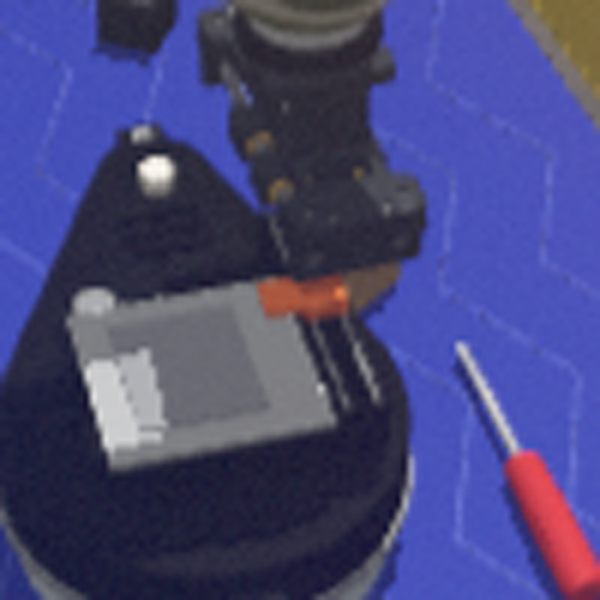

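The push force rose to 10 N, and the tail knob and cover corner look shifted by 1–2 pixels. I'll back off and measure the lamp and latch before pushing more.

Emit:
send_rows(plan="0 0 10 0 0 0 255; 0 -30 10 0 0 0 255; 0 -40 40 0 0 0 255; 0 0 55 0 0 0 255; -20 0 55 0 0 0 255; -20 0 50 0 0 0 255; 0 0 0 0 0 0 255")

```text
clock: 7.78
tool_pos: [0.5479, 0.2447, 0.2153]
tool_rot: [-1.577, 0.031, -0.047]
wrist_force: [0.3, -0.1, 0.3]
gripper_width: 0.0002
```

```bash
python3 st.py; cat > fit.py <<'E'
from h import *
import sys
from scipy.spatial.transform import Rotation as R
tag=sys.argv[1]; O=np.array([float(sys.argv[2]),float(sys.argv[3]),.006]); yaw=float(sys.argv[4])
A=R.from_euler('z',yaw).as_matrix(); L=lambda p:O+A@(np.array(p)/1000)
for n,(a,b,c,e) in dict(top=(230,130,390,250),side=(270,130,400,250)).items():
    im,d=r.camera(n); cv2.imwrite(f"pics/{n}{tag}.png",im)
    np.save(f"pics/{n}{tag}.npy",d)
    z=cv2.resize(im[b:e,a:c],None,fx=5,fy=5,interpolation=cv2.INTER_CUBIC)
    for p in [(60,57,121),(60,-57,121),(-62,57,121),(-62,-57,121),(93,-50,117),(93,115,117),(62,115,117),(90,27.5-4,151),(66,27.5-4,151)]+[(115*np.cos(t),115*np.sin(t),85) for t in np.radians(range(180,361,20))]:
        u=(proj(n,L(p))[0]-[a,b]+.5)*5; cv2.circle(z,tuple(int(x) for x in u),3,(255,0,255),-1)
    cv2.imwrite(f"pics/{n}{tag}f.png",z)
    W=cloud(n,d); Q=(W-O)@A*1000
    hsv=cv2.cvtColor(im,cv2.COLOR_BGR2HSV)
    m=(hsv[...,0]<16)&(hsv[...,1]>150)&(Q[...,0]>40)&(Q[...,0]<100)&(Q[...,2]>110)&(abs(Q[...,1])<120)
    print(n,"orange lamp y",np.round(np.percentile(Q[m][:,1],[0,5,50,95,100]),1)); t=Q[m&(Q[...,2]>141)]
    print(" tab n",len(t),np.round(t.mean(0),1),t.min(0).round(1),t.max(0).round(1))
    # cover height
    m=(abs(Q[...,0])<50)&(abs(Q[...,1])<48)&(Q[...,2]>90)
    p=Q[m]; G=np.c_[p[:,:2],np.ones(len(p))]; print(" cover plane",len(p),np.linalg.lstsq(G,p[:,2],rcond=None)[0].round(4))
E
python3 fit.py 6 .4985 -.029 -.045
```

```text
7.775 [[0.999, 0.01, 0.049], [-0.049, -0.007, 0.999], [0.01, -1.0, -0.007]] [0.5479 0.2447 0.2153] F [ 0.28 -0.11  0.28] 0.00023012836937824312
lampframe mm [ 37.1 275.6 209.3]
top orange lamp y [20.1 20.3 29.3 36.  38.3]
 tab n 5 [ 73.   30.9 149.4] [ 69.4  29.3 146.8] [ 76.7  33.  152. ]
 cover plane 903 [-4.600000e-03  4.200000e-03  1.209002e+02]
side orange lamp y [18.3 19.2 26.6 38.  40.7]
 tab n 15 [ 77.9  28.6 151.9] [ 67.   26.2 148.6] [ 88.3  33.8 155.2]
 cover plane 658 [-3.800000e-03  2.500000e-03  1.237249e+02]
```

View pics/top6f.png

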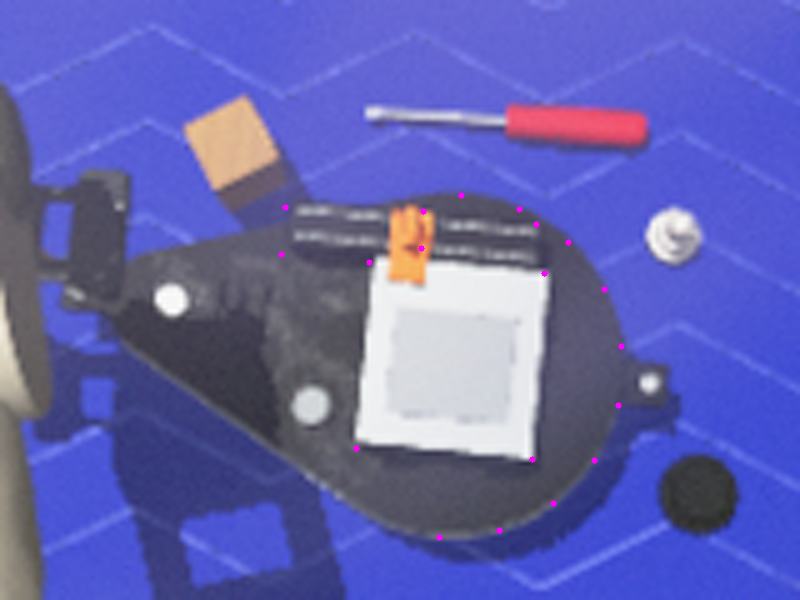

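View pics/side6f.png

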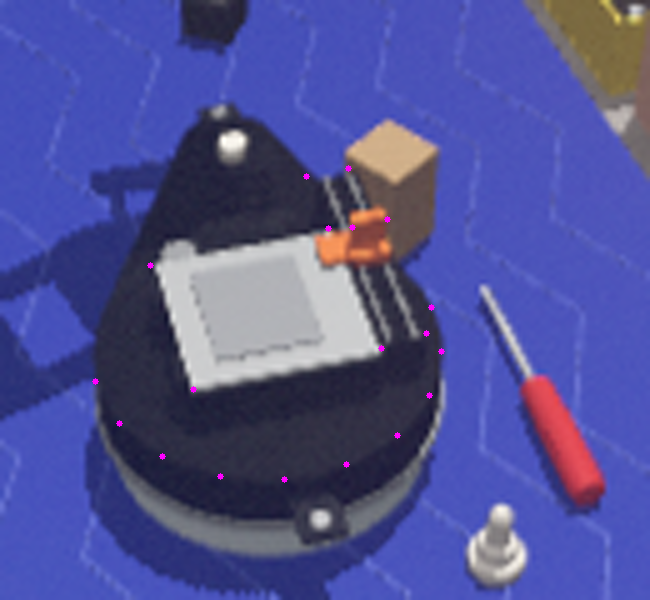

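The lamp turned slightly (the knob moved by about 5 mm), and the latch seems only about 35 mm along. I'll measure both accurately.

```bash
cat > mv.py <<'E'
from h import *
import sys
from scipy.spatial.transform import Rotation as R
# template match of features from initial top view to the later one, lifted to a plane height
def ray(n,uv,z):
    c=r.calibration(n); K,D,V=[np.array(c[k],float) for k in("K","D","view")]
    p=cv2.undistortPoints(np.array(uv,float).reshape(1,1,2),K,D).ravel()
    C=-V[:3,:3].T@V[:3,3]; d=np.array([p[0],-p[1],-1])@V[:3,:3]
    return C+d*(z-C[2])/d[2]
tag=sys.argv[1]
res={}
for n,F in dict(top={"knob":(262.6,191.4,.11),"dot":(291.4,211.6,.094),"ear":(359.4,205,.078)},side={"knob":(314.8,158.6,.11),"ear":(335.2,232.8,.078)}).items():
    a=cv2.imread(f"pics/{n}0.png",0); b=cv2.imread(f"pics/{n}{tag}.png",0)
    P=[];Q=[];
    for k,(u,v,z) in F.items():
        w=5; u0,v0=round(u),round(v)
        f=6
        T=cv2.resize(a[v0-w:v0+w+1,u0-w:u0+w+1],None,fx=f,fy=f,interpolation=cv2.INTER_CUBIC)
        S=cv2.resize(b[v0-w-6:v0+w+7,u0-w-6:u0+w+7],None,fx=f,fy=f,interpolation=cv2.INTER_CUBIC)
        m=cv2.matchTemplate(S,T,cv2.TM_CCOEFF_NORMED); _,s,_,l=cv2.minMaxLoc(m)
        du=np.array(l)/f-6
        p=ray(n,(u,v),z); q=ray(n,(u+du[0],v+du[1]),z); print(n,k,"score %.2f"%s,du.round(2),"p",p.round(4),"d mm",((q-p)*1000).round(1))
        P.append(p[:2]);Q.append(q[:2])
    P=np.array(P);Q=np.array(Q); pc,qc=P.mean(0),Q.mean(0)
    H=(P-pc).T@(Q-qc); th=np.arctan2(H[0,1]-H[1,0],H[0,0]+H[1,1])
    Rm=np.array([[np.cos(th),-np.sin(th)],[np.sin(th),np.cos(th)]])
    O=np.array([.4985,-.029]); On=qc+Rm@(O-pc); print(n,"dyaw",th.round(4),"new origin",On.round(4),"resid mm",(1000*(Q-qc-(P-pc)@Rm.T)).round(1).tolist())
    t=O+R.from_euler('z',-.045).as_matrix()[:2,:2]@[.02,.2]; print(" tail moved mm",(1000*(qc+Rm@(t-pc)-t)).round(1))
E
python3 mv.py 6
```

```text
top knob score 0.95 [ 1.5 -1.5] p [0.5293 0.1599 0.11  ] d mm [ 5.1 -4.8  0. ]
top dot score 0.98 [ 0.67 -0.5 ] p [0.4658 0.0642 0.094 ] d mm [ 1.7 -2.2  0. ]
top ear score 0.99 [0.67 1.5 ] p [ 0.4941 -0.1634  0.078 ] d mm [-5.  -2.3  0. ]
top dyaw -0.0315 new origin [ 0.4975 -0.0321] resid mm [[0.1, -0.6], [-0.3, -0.0], [0.2, 0.6]]
 tail moved mm [ 5.3 -4.1]
side knob score 0.99 [1.83 0.5 ] p [0.5277 0.1475 0.11  ] d mm [ 5.4 -4.8  0. ]
side ear score 0.98 [-1.33  1.17] p [ 0.4927 -0.1678  0.078 ] d mm [-5.4 -2.9  0. ]
side dyaw -0.0343 new origin [ 0.4979 -0.0324] resid mm [[-0.0, -0.2], [0.0, 0.2]]
 tail moved mm [ 6.2 -4.5]
```

```bash
cat > lat.py <<'E'
from h import *
import sys
from scipy.spatial.transform import Rotation as R
def meas(tag,ox,oy,yaw):
    O=np.array([ox,oy,.006]);A=R.from_euler('z',yaw).as_matrix()
    for n in("top","side"):
        im=cv2.imread(f"pics/{n}{tag}.png"); W=cloud(n,np.load(f"pics/{n}{tag}.npy")); Q=(W-O)@A*1000
        hsv=cv2.cvtColor(im,cv2.COLOR_BGR2HSV)
        m=(hsv[...,0]<16)&(hsv[...,1]>150)&(Q[...,0]>35)&(Q[...,0]<100)&(Q[...,2]>110)&(abs(Q[...,1])<120)
        q=Q[m]; lo=q[(q[:,2]<137)]; hi=q[q[:,2]>141]
        print(tag,n,len(q),"all y",np.percentile(q[:,1],[2,50,98]).round(1),"x",np.percentile(q[:,0],[2,98]).round(1),"tab y",len(hi),hi[:,1].mean().round(1),hi[:,1].std().round(1))
meas("0",.4985,-.029,-.045)
meas(sys.argv[1],*map(float,sys.argv[2:5]))
E
python3 lat.py 6 .4977 -.0322 -.0775
```

```text
Traceback (most recent call last):
  File "lat.py", line 12, in <module>
    meas("0",.4985,-.029,-.045)
    ~~~~^^^^^^^^^^^^^^^^^^^^^^^
  File "lat.py", line 11, in meas
    print(tag,n,len(q),"all y",np.percentile(q[:,1],[2,50,98]).round(1),"x",np.percentile(q[:,0],[2,98]).round(1),"tab y",len(hi),hi[:,1].mean().round(1),hi[:,1].std().round(1))
                               ~~~~~~~~~~~~~^^^^^^^^^^^^^^^^^^
IndexError: index -1 is out of bounds for axis 0 with size 0
```

```bash
python3 - <<'E'
from h import *
for t,(u,v) in dict([("0",(297,180)),("6",(311,180))]).items():
    im=cv2.imread(f"pics/top{t}.png");h=cv2.cvtColor(im,cv2.COLOR_BGR2HSV);W=cloud("top",np.load(f"pics/top{t}.npy"))
    print(h[v-3:v+4:2,u-4:u+5:2].tolist(),W[v,u])
E
```

```text
[[[137, 36, 143], [16, 122, 246], [13, 129, 241], [2, 123, 211], [13, 136, 241]], [[124, 58, 118], [16, 126, 246], [14, 133, 245], [1, 120, 200], [5, 127, 211]], [[149, 55, 106], [16, 129, 247], [16, 133, 247], [16, 138, 247], [8, 133, 215]], [[161, 46, 121], [17, 134, 247], [17, 133, 247], [17, 140, 247], [8, 132, 211]]] [0.56554245 0.04605408 0.13483447]
[[[158, 41, 117], [15, 147, 246], [16, 149, 246], [7, 149, 217], [9, 153, 220]], [[7, 46, 162], [16, 147, 246], [5, 129, 176], [4, 139, 185], [10, 153, 232]], [[10, 55, 195], [16, 151, 246], [17, 151, 246], [10, 159, 232], [9, 143, 202]], [[15, 40, 243], [17, 153, 246], [17, 151, 246], [16, 155, 246], [8, 21, 241]]] [0.56720516 0.0007616  0.13057741]
```

```bash
sed -i 's/(hsv\[...,0\]<16)&(hsv\[...,1\]>150)/(hsv[...,0]<20)\&(hsv[...,1]>95)/' lat.py fit.py; python3 lat.py 6 .4977 -.0322 -.0775
```

```text
0 top 110 all y [63.6 75.6 88.7] x [48.1 90.9] tab y 20 77.8 2.5
0 side 112 all y [62.2 73.  90.5] x [46.7 89.8] tab y 27 73.8 1.9
6 top 111 all y [23.9 36.8 49.8] x [48.8 92.1] tab y 18 38.1 2.2
6 side 119 all y [24.  33.1 49.1] x [46.2 89.8] tab y 30 34.9 2.8
```

The latch has travelled about 39–40 mm of 50. The lamp moved 3.3 mm and its tail about 7 mm, both well inside the limits. I'll go back behind the tab along the lamp's new heading and push more slowly.

Emit:
send_rows(plan="12 0 -52 0 0.03 0 255; 12 0 -52 0 0 0 255; 12 0 -52 0 0 0 255; 12 0 -51 0 0 0 255; 0 36 0 0 0 0 255; 0 36 0 0 0 0 255; 0 0 0 0 0 0 255")

```text
clock: 8.75
tool_pos: [0.5865, 0.0124, 0.1472]
tool_rot: [-1.578, 0.061, -0.094]
wrist_force: [-0.8, 7.8, -5.1]
gripper_width: 0.0003
```

```bash
sed -i "s/-.045/-.0775/;s/.4985,-.029/.4977,-.0322/" st.py; python3 st.py
```

```text
8.75 [[0.995, 0.021, 0.099], [-0.098, -0.01, 0.995], [0.021, -1.0, -0.007]] [0.5865 0.0124 0.1472] F [-0.81  7.8  -5.12] 0.00025310720319274716
lampframe mm [ 85.1  51.3 141.2]
```

Emit:
send_rows(plan="0 0 0 0 0 0 255; 0 0 -2 0 0 0 255; 0 0 -2 0 0 0 255")

```text
clock: 9.12
tool_pos: [0.5865, 0.0084, 0.1475]
tool_rot: [-1.568, 0.065, -0.1]
wrist_force: [2.7, 11.7, 0.1]
gripper_width: 0.0006
```

```bash
python3 st.py; python3 fit.py 7 .4977 -.0322 -.0775; python3 mv.py 7
```

```text
9.125 [[0.994, 0.022, 0.104], [-0.104, -0.0, 0.995], [0.022, -1.0, 0.002]] [0.5865 0.0084 0.1475] F [ 2.7  11.65  0.13] 0.0006333918793323345
lampframe mm [ 85.4  47.4 141.5]
top knob score 0.95 [ 2.83 -2.83] p [0.5293 0.1599 0.11  ] d mm [ 9.6 -9.   0. ]
top dot score 0.31 [-1.83 -2.  ] p [0.4658 0.0642 0.094 ] d mm [6.5 6.3 0. ]
top ear score 0.99 [1.67 3.33] p [ 0.4941 -0.1634  0.078 ] d mm [-11.2  -5.7   0. ]
top dyaw -0.0724 new origin [ 0.4966 -0.0318] resid mm [[-2.0, -3.4], [1.6, 7.0], [0.4, -3.6]]
 tail moved mm [12.4 -5.5]Traceback (most recent call last):
  File "fit.py", line 16, in <module>
    print(n,"orange lamp y",np.round(np.percentile(Q[m][:,1],[0,5,50,95,100]),1)); t=Q[m&(Q[...,2]>141)]
                                     ~~~~~~~~~~~~~^^^^^^^^^^^^^^^^^^^^^^^^^^^
    return _quantile_unchecked(
        a, q, axis, out, overwrite_input, method, keepdims, weights)
    return _ureduce(a,
                    func=_quantile_ureduce_func,
    ...<5 lines>...
                    overwrite_input=overwrite_input,
                    method=method)
    r = func(a, **kwargs)
    result = _quantile(arr,
                       quantiles=q,
    ...<2 lines>...
                       out=out,
                       weights=wgt)
    slices_having_nans = np.isnan(arr[-1, ...])
                                  ~~~^^^^^^^^^
IndexError: index -1 is out of bounds for axis 0 with size 0
[ WARN:0@0.087] global loadsave.cpp:275 findDecoder imread_('pics/side7.png'): can't open/read file: check file path/integrity
Traceback (most recent call last):
  File "mv.py", line 19, in <module>
    S=cv2.resize(b[v0-w-6:v0+w+7,u0-w-6:u0+w+7],None,fx=f,fy=f,interpolation=cv2.INTER_CUBIC)
                 ~^^^^^^^^^^^^^^^^^^^^^^^^^^^^^
TypeError: 'NoneType' object is not subscriptable
```

The lamp turned again rather than the latch moving on. Either the latch is at its end stop, having started partway along, or it is blocked. I'll back off carefully and measure.

Emit:
send_rows(plan="0 0 6 0 0 0 255; 0 0 6 0 0 0 255; 0 -30 10 0 0 0 255; 0 -40 30 0 0 0 255; -10 0 40 0 0 0 255; -20 0 40 0 0 0 255; -20 0 40 0 0 0 255; 0 0 0 0 0 0 255")

```text
clock: 10.18
tool_pos: [0.5544, 0.1834, 0.2188]
tool_rot: [-1.571, 0.072, -0.108]
wrist_force: [0.4, 0.3, 0.4]
gripper_width: 0.0003
```

```bash
python3 st.py; python3 fit.py 8 .4977 -.0322 -.0775; python3 mv.py 8
```

```text
10.175 [[0.993, 0.023, 0.114], [-0.114, -0.004, 0.993], [0.023, -1.0, -0.001]] [0.5544 0.1834 0.2188] F [0.39 0.28 0.43] 0.00034429419225516256
lampframe mm [ 39.8 219.3 212.8]
top orange lamp y [16.4 18.5 29.7 41.6 43.5]
 tab n 22 [ 78.1  30.9 148. ] [ 67.2  26.8 141. ] [ 90.2  35.2 153.1]
 cover plane 904 [-2.400000e-03  1.600000e-03  1.208764e+02]
side orange lamp y [15.5 16.9 26.3 38.4 71.8]
 tab n 32 [ 78.3  27.8 148.6] [ 65.9  23.2 141.8] [ 89.8  35.  155. ]
 cover plane 671 [-1.600000e-03  4.300000e-03  1.237413e+02]
top knob score 0.83 [ 2.83 -2.5 ] p [0.5293 0.1599 0.11  ] d mm [ 8.5 -9.   0. ]
top dot score 0.98 [ 1.67 -0.83] p [0.4658 0.0642 0.094 ] d mm [ 2.9 -5.5  0. ]
top ear score 0.99 [1.83 3.5 ] p [ 0.4941 -0.1634  0.078 ] d mm [-11.7  -6.3   0. ]
top dyaw -0.0628 new origin [ 0.4953 -0.036 ] resid mm [[-0.1, 0.2], [0.2, -0.4], [-0.1, 0.1]]
 tail moved mm [ 9.2 -9.2]
side knob score 0.96 [3.67 1.  ] p [0.5277 0.1475 0.11  ] d mm [10.7 -9.5  0. ]
side ear score 0.97 [-2.83  2.5 ] p [ 0.4927 -0.1678  0.078 ] d mm [-11.4  -6.2   0. ]
side dyaw -0.0705 new origin [ 0.4968 -0.036 ] resid mm [[-0.0, -0.0], [0.0, 0.0]]
 tail moved mm [12.3 -9.5]
```

View pics/top8f.png

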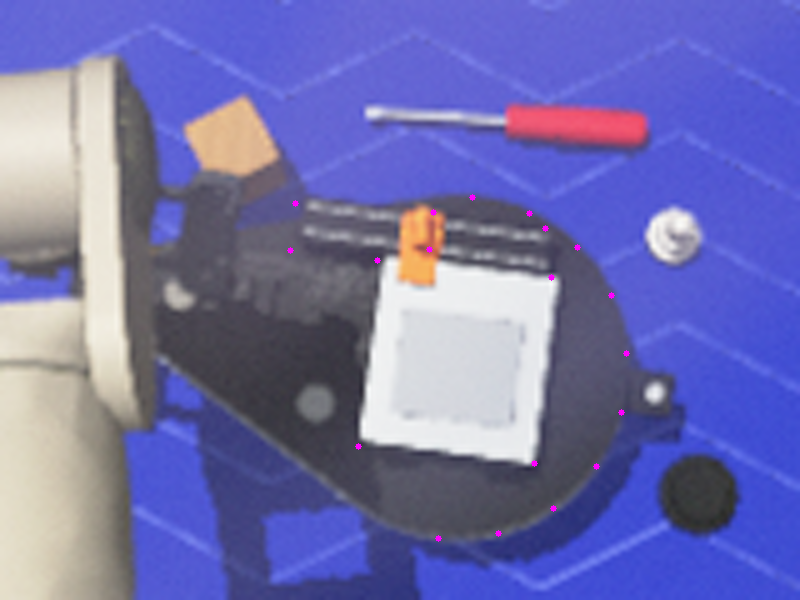

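View pics/side8f.png

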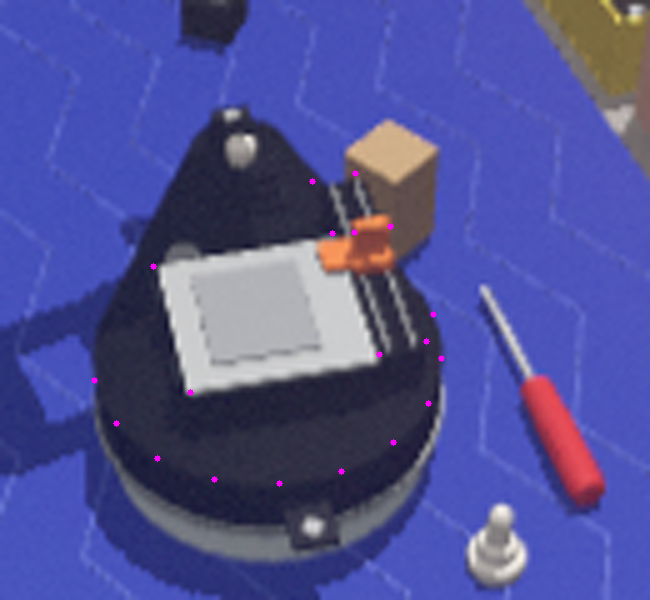

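```bash
python3 lat.py 8 .496 -.036 -.1115; python3 lat.py 6 .4977 -.0322 -.0775 | tail -2; python3 - <<'E'
from h import *
for t,b in(("0",(270,160,345,195)),("6",(270,160,345,195)),("8",(270,160,345,195))):
    im=cv2.imread(f"pics/top{t}.png")[b[1]:b[3],b[0]:b[2]]
    z=cv2.resize(im,None,fx=7,fy=7,interpolation=cv2.INTER_CUBIC)
    A=z if t=="0" else np.vstack([A,z])
cv2.imwrite("pics/cmp.png",A[:600*2]); print(A.shape)
cv2.imwrite("pics/cmp.png",cv2.resize(A,None,fx=.8,fy=.8))
E
```

```text
0 top 110 all y [63.6 75.6 88.7] x [48.1 90.9] tab y 20 77.8 2.5
0 side 112 all y [62.2 73.  90.5] x [46.7 89.8] tab y 27 73.8 1.9
8 top 114 all y [23.9 36.  49.3] x [49.3 93.5] tab y 22 37.5 2.5
8 side 123 all y [22.  32.9 48.1] x [47.5 90.3] tab y 32 34.4 2.6
6 top 111 all y [23.9 36.8 49.8] x [48.8 92.1] tab y 18 38.1 2.2
6 side 119 all y [24.  33.1 49.1] x [46.2 89.8] tab y 30 34.9 2.8
(735, 525, 3)
```

View pics/cmp.png

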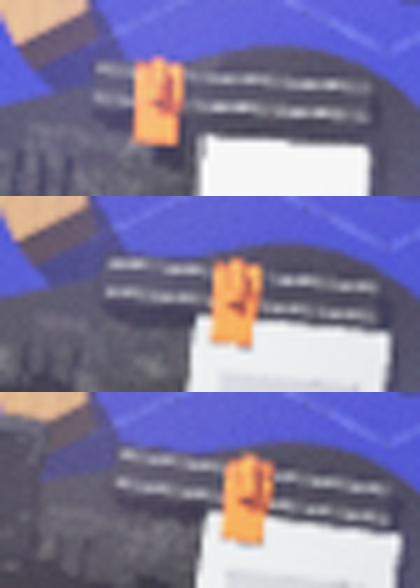

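The latch sits at the same place in the lamp's frame after both pushes, with its tab at y ≈ 36 mm (±0.5 mm). About 12 N turned the lamp instead of moving it, far above its 2 N friction, so it is against its end stop. The cover is flat, the lamp's origin is about 7 mm and its tail 13–15 mm from where they started, and the arm is clear. I'll do one last bystander check, then hand in.

```bash
python3 - <<'E'
from h import *
a=cv2.imread("pics/side0.png",0)
b,d=r.camera("side"); cv2.imwrite("pics/side9.png",b); b=cv2.cvtColor(b,cv2.COLOR_BGR2GRAY)
for k,(u,v,w) in dict(carton=(347,161,8),driver=(383,218,10),bulb=(369,240,8),plug=(317,262,9),jar=(398,300,14),bottle=(345,342,18),relay=(313,131,7),wrench=(247,145,20)).items():
    T=a[v-w:v+w,u-w:u+w]; S=b[v-w-8:v+w+8,u-w-8:u+w+8]
    m=cv2.matchTemplate(S,T,cv2.TM_CCOEFF_NORMED); _,s,_,l=cv2.minMaxLoc(m); print(k,round(s,2),np.array(l)-8)
E
python3 st.py
```

```text
carton 0.95 [0 0]
driver 0.99 [0 0]
bulb 1.0 [0 0]
plug 0.97 [0 0]
jar 1.0 [0 0]
bottle 0.99 [0 0]
relay 0.81 [-1  1]
wrench 1.0 [0 0]
10.325 [[0.993, 0.023, 0.118], [-0.118, -0.004, 0.993], [0.023, -1.0, -0.001]] [0.5555 0.1807 0.2186] F [-0.32 -1.45 -0.01] 0.0002651188132085076
lampframe mm [ 41.2 216.7 212.6]
```

Emit:
send_rows(plan="0 -30 0 0 0 0 255; 0 -30 0 0 0 0 255; 0 0 0 0 0 0 255; 0 0 0 0 0 0 255; 0 0 0 0 0 0 255")

```text
clock: 10.95
tool_pos: [0.5556, 0.1754, 0.2769]
tool_rot: [-1.573, 0.084, -0.114]
wrist_force: [-0.6, 0.3, 0.0]
gripper_width: 0.0005
```

```bash
python3 st.py; python3 fit.py 10 .496 -.036 -.1115; python3 lat.py 10 .496 -.036 -.1115
```

```text
10.95 [[0.992, 0.019, 0.125], [-0.125, -0.006, 0.992], [0.019, -1.0, -0.004]] [0.5556 0.1754 0.2769] F [-0.59  0.28  0.03] 0.0005455241002332394
lampframe mm [ 41.6 211.5 270.9]
top orange lamp y [23.  25.  35.8 48.1 50.3]
 tab n 20 [ 78.5  37.6 148.7] [ 67.5  33.9 144. ] [ 90.5  41.6 153.8]
 cover plane 900 [-7.300000e-03  1.180000e-02  1.209161e+02]
side orange lamp y [21.4 23.  32.8 43.7 75.3]
 tab n 31 [ 78.4  34.7 148.5] [ 65.3  29.2 141.1] [ 90.1  42.2 155.1]
 cover plane 678 [-8.200000e-03  9.900000e-03  1.237052e+02]
0 top 110 all y [63.6 75.6 88.7] x [48.1 90.9] tab y 20 77.8 2.5
0 side 112 all y [62.2 73.  90.5] x [46.7 89.8] tab y 27 73.8 1.9
10 top 113 all y [23.9 35.8 49.3] x [48.9 93.7] tab y 20 37.6 2.3
10 side 124 all y [22.5 32.8 48.4] x [46.7 90.3] tab y 31 34.7 2.7
```

View pics/side10f.png

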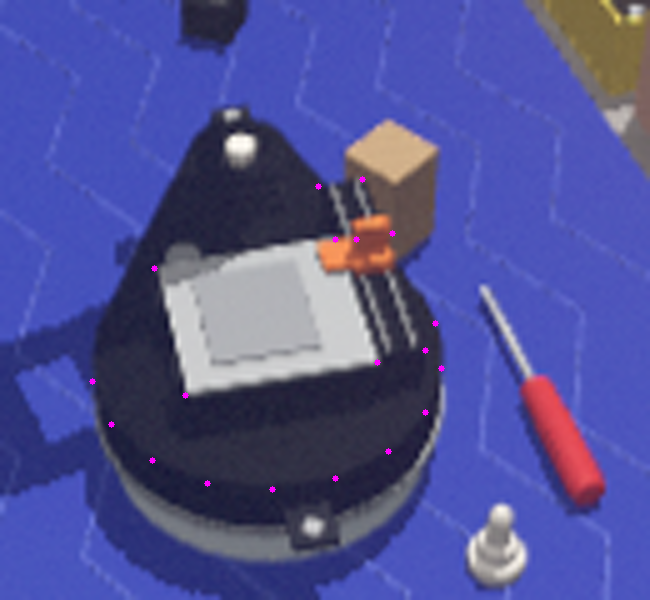

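```bash
python3 -c "
from workcell import r
print(r.hand_in())"
```

```text
the job is handed in; nothing more can be done
None
```

I pushed the cover fully shut and slid the latch along until it stopped, then backed the arm clear and handed in. I inferred that the latch is fully home; I could not read its travel directly.

**Cover:** I swung it over with the closed fingertips and pressed it down once at about 20 N. It is flat in both cameras, within about 0.01 rad, with its top at the shut height.

**Latch:** It moved about 39.5 mm, which is less than the 50 mm full travel and less than the 45 mm needed if it began fully open. I took it to be at its end stop, having started about 10 mm along. The evidence:
- A second push moved it less than 0.5 mm.
- That push reached about 12 N, against its stated 2 N of friction, and turned the lamp instead.
- The tongue is visibly over the cover's edge.

**Lamp:** The latch pushes shifted it more than intended. It turned about 0.067 rad; its origin moved about 7 mm (limit 30) and its tail about 13–15 mm (limit 40). Part of this came from a fast repositioning move that overshot by about 20 mm and struck the tab.

**Bystanders:** Seven of the eight showed no shift in the side camera. The relay matched less well, about 1 pixel off, and the arm was never near it. At hand-in the arm was clear of everything, with the wrist force near zero.

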